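# Seat a tube block in the corner of a locating nest and hold it there

## Robot

A 6-joint arm with a two-finger parallel gripper is mounted at the origin on a cart in front of the work surface, level with it; the furniture and walls round the work are solid. World frame = base frame: x ahead of the robot, y to its left, z up, the work surface at z = 0. Lengths are in m, angles in rad, forces in N, time in s.
With the tool pointing down it reaches from about 0.375 to 0.9 m from the base axis. Payload 3.1 kg.
Tool frame: the origin (TCP) lies at the very end of the fingers, on their centre line; the grasp point (between the pads) lies 19 mm behind it; z points along the fingers, y is the line along which they close (so a half turn about z gives the same grasp; the last joint's range is limited). The gripper opens to 87 mm and grips with 3 to 60 N. Pads are 19 mm wide; open, the fingers measure 117 mm over their backs; the gripper's body (75 mm by 190 mm) begins 51 mm behind the grasp point.
Start: joints at [-1.486, 0.527, 1.433, -0, 1.181, -0.178], TCP at [0.162, -0.604, 0.223] pointing down, gripper open.
Joint ranges: [-3.08, 3.08], [-0.75, 2.2], [0.22, 2.44], [-1.43, 4.57], [0, 2.65], [-2.85, 2.85]. Speed limits (rad/s): [2.79, 2.79, 3.14, 3.14, 3.14, 3.14].

## Interface

Orientations are given as a unit quaternion [x, y, z, w].
In Python, from rig import status, viewer, robot gives the robot as it stands.
- The arm moves only by the tool arm_command, never from a script. Its arguments are lists of equal length, an entry for each row: "delta_rot": the turn, a rotation vector about the tool's x, y, z in degrees, a list of three; "delta_pos": the shift along the tool's x, y, z in m, a list of three; "gripper": the closure, from -1 (fully open) to 1 (shut). In form: {"delta_rot": [[rx, ry, rz], ...], "delta_pos": [[dx, dy, dz], ...], "gripper": [gripper, ...]}. A call has 1 to 12 rows; each row is the pose to reach, as a shift and turn from the pose commanded when the call began, along the tool's axes at that moment; what a row does not reach only later rows make up. A row lasts 1/12 s, in which the tool goes at most 41.7 mm and 7.16 degrees, less where a joint would pass 70% of its speed; a pose out of reach is approached as far as the arm can. A call with a gripper value outside its range is refused whole. The fingers move at their own pace and stop on an object; "grip_force" is the grip in N (left out, the last holds). Time passes only in rows, so rows that repeat a pose let the fingers close. It gives the time, the measured TCP pose, the force, the opening and the grip force at its end, in the units of the state.
- status.get_obs(): the state, without advancing time (a new reading comes with each control period).
- viewer.camera(name): name is "scene" or "side" or "wrist"; returns a dict with "pixels" (400x640x3 uint8, blue, green, red), "fx", "fy", "cx", "cy" (pixels), "pose" (4x4, takes a point from camera to world coordinates); the wrist camera has in their place "mount" (4x4, takes a point from camera to tool coordinates, whose origin is the TCP and whose axes are the flange's). Camera axes: x right, y down, z forward; pixel columns grow to the right and rows downward; lengths in m; the calibration is good to about 2 mm. A picture is of the moment at which its call begins: read the wrist's pose just before it. There is no depth.
- robot.hand_in(): hands the job in; it is judged then, once.
The state is a dict: "time": time; "q": joint angles; "joint_velocities": joint speeds; "joint_torque": joint torques, N m; "position": TCP position; "tool_rot": TCP orientation; "ft_force": force on the tool from outside, world axes, zero at the start; "moment": the same for the moment, N m; "grip_width": finger opening in m; "grip_force": force on a finger pad.
Only numpy, scipy, OpenCV 4.12 (cv2) and the standard library are available. Lean on these libraries where they do the work, as an engineer would, in place of code of your own. Each camera call takes 0.05 s, during which the arm holds its last target. There are 200 camera calls.

## Task

Pick up the aluminium tube block and stand it flat in the locating nest, then slide it into the corner so that one long side lies flush against the long stop and one end lies flush against the end stop at the same time. Press it gently, with about 5 to 10 N against each of the two stops, and finish while still holding it pressed into the corner, so that I can tighten the clamp screws: do not let go. Leave the other things on the bench where they are.

Things in the scene. Friction and masses are not known exactly. Their poses are not given: they have to be found in the camera images.
- block_center (a point): centre (half-way up) of the loose tube block: bare aluminium cuboid 80 mm long (own x), 44 wide (own y), 50 high (own z), eight open 13 mm wells in its top (4 by 2); stands upright on the bench, 0.25 to 0.5 kg, the same when turned end for end. Grasp from above across the 44 mm width, by the upper half
- block: the same tube block; origin at the centre of its underside, axes as at block_center
- nest_corner (a point): inner corner of the locating nest, on its floor, where the planes of the two stop faces meet. x runs along the long stop and into the end stop, y into the long stop, z up. A seated block has its length along x and its centre at (-40, -22, +25) mm from here in these axes
- long_stop: long stop: steel rail along x on the nest's floor, 118 mm long, 12 thick, 16 high above the floor; its face is the plane y = 0 of nest_corner, x = -120 to -2 mm there. Same frame as nest
- end_stop: end stop: steel rail along y on the nest's floor, 85 mm long, 12 thick, 16 high above the floor; its face is the plane x = 0 of nest_corner, y = -91 to -6 mm there. Same frame as nest
- timer: bystander: small white bench timer, 52 x 62 x 34 mm, origin under its centre
- petri: bystander: closed petri dish, 64 mm across, 12 mm high, origin under its centre
- slide_folder: bystander: flat card tray of slides, 66 x 120 x 5 mm, origin under its centre
- oil_bottle: bystander: small brown screw-cap bottle, 26 mm across, 62 mm high, origin under its centre
- nest: nest fixed to the bench: aluminium plate 160 (x) by 125 (y) by 10 mm; nothing on it stands higher than 28 mm above the bench. Origin on the bench; nest_corner is at (58, 38, 10) mm from it, same axes. Clamp screws opposite the stops are wound back: room to set the block down up to 35 mm short of each stop. Friction with the block about 0.6: pressed down on the floor it drags

How it is judged:
On the way, in this order (a step that is already met when the one before it is completed fails the run):
1. the block is lifted clear of the bench and the nest (height (world z) of block_center above 0.04 m and contact force between block and the fingers above 1 N), for 0.1 s.
2. the block is pressed against both stops at once (contact force between block and long_stop above 2 N and contact force between block and end_stop above 2 N and contact force between block and the fingers above 1 N and x of block_center in the frame of nest_corner between -0.044 and -0.036 m and y of block_center in the frame of nest_corner between -0.026 and -0.018 m and z of block_center in the frame of nest_corner between 0.021 and 0.028 m and angle between the x axis of block_center and the x axis of nest_corner, either way round below 0.05 rad and angle between block_center's own z axis and vertical below 0.06 rad and linear speed of block below 0.01 m/s), for 0.3 s.
At the end, for the whole second after the job is handed in: block flat on the nest's floor (centre 21-28 mm above it, tilt < 0.06 rad), along the long stop within 0.05 rad, centre within 4 mm of the seated place in x and y, at rest, over 2 N on each stop at the same time, still pressed by the fingers (all of step 2); the arm keeps its last pose, push and grip.
It fails at once if a bystander is pushed aside or knocked over (moved over 20 mm) (distance of any of timer, petri, slide_folder, oil_bottle from where it was at the start of the episode above 0.02 m).
It fails at once if the block is rammed into a stop (over 40 N) (contact force between block and long_stop above 40 N or contact force between block and end_stop above 40 N).
It fails at once if the block is tipped over (angle between block_center's own z axis and vertical above 0.6 rad).
It also fails if it takes over 59 s, if anything falls off the work surface, if the arm or the gripper's body presses on something with over 40 N, if the wrist force passes 120 N, or if a joint passes its speed limit or range.

## Working session

There is one attempt and no reset: what is moved stays moved. The work goes in short steps, Python scripts to look and compute and a tool call to move; the robot and the scene stay as the last step left them, time stands still between calls to the robot, and variables do not carry over. Pictures are saved under pics/ and viewed, at most 10 in all, crops included, and the job is handed in when it is done.

Besides the shell and the picture viewer there is one more tool, called in YAML: its name, and indented under it one key for each argument. arm_command: Moves the arm, as the interface text tells. Its arguments: {"type":"object","properties":{"delta_rot":{"type":"array","items":{"type":"array","items":{"type":"number"}}},"delta_pos":{"type":"array","items":{"type":"array","items":{"type":"number"}}},"gripper":{"type":"array","items":{"type":"number"}},"grip_force":{"type":"number"}},"required":["delta_rot","delta_pos","gripper"]}

```bash
mkdir -p pics
cat > h.py <<'E'
import numpy as np, cv2
from scipy.spatial.transform import Rotation as R
from rig import status, viewer, robot
def grab(n,f=None):
    o=status.get_obs(); c=viewer.camera(n); c=dict(c)
    if 'mount' in c:
        T=np.eye(4); T[:3,:3]=R.from_quat(o['tool_rot']).as_matrix(); T[:3,3]=o['position']
        c['pose']=T@np.array(c['mount'])
    c['pose']=np.array(c['pose'])
    if f: cv2.imwrite('pics/'+f,c['pixels'])
    return c
def ray(c,u,v,z):
    P=c['pose']; d=P[:3,:3]@np.array([(u-c['cx'])/c['fx'],(v-c['cy'])/c['fy'],1]); o=P[:3,3]
    return o+d*(z-o[2])/d[2]
def proj(c,p):
    q=c['pose'][:3,:3].T@(np.array(p)-c['pose'][:3,3]); return c['fx']*q[0]/q[2]+c['cx'],c['fy']*q[1]/q[2]+c['cy']
E
python3 - <<'E'
from h import *
for n in('scene','side','wrist'):
    c=grab(n,n+'0.png'); print(n,c['fx'],np.round(c['pose'],3).tolist())
o=status.get_obs(); print({k:np.round(v,3).tolist() for k,v in o.items()})
a=[cv2.imread(f'pics/{n}0.png') for n in('scene','side')]
E
```

```text
scene 397.9571341865318 [[0.896, -0.318, 0.311, 0.259], [-0.444, -0.669, 0.596, -0.572], [0.018, -0.672, -0.741, 0.671], [0.0, 0.0, 0.0, 1.0]]
side 396.8497772674611 [[-0.884, -0.247, 0.396, 0.181], [-0.467, 0.439, -0.768, 0.633], [0.015, -0.864, -0.504, 0.535], [0.0, 0.0, 0.0, 1.0]]
wrist 286.68291813017566 [[0.261, -0.929, -0.263, 0.234], [-0.965, -0.251, -0.07, -0.585], [-0.001, 0.272, -0.962, 0.385], [0.0, 0.0, 0.0, 1.0]]
{'time': 0.15, 'q': [-1.487, 0.528, 1.434, -0.0, 1.181, -0.179], 'joint_velocities': [0.0, -0.002, -0.004, -0.001, -0.0, 0.0], 'joint_torque': [0.001, -44.043, -17.684, 0.063, 0.055, -0.0], 'position': [0.162, -0.603, 0.222], 'tool_rot': [0.991, 0.131, 0.0, -0.001], 'ft_force': [-0.044, -0.675, 0.243], 'moment': [0.026, -0.022, -0.009], 'grip_force': 0.0, 'grip_width': 0.087}
```

View pics/scene0.png

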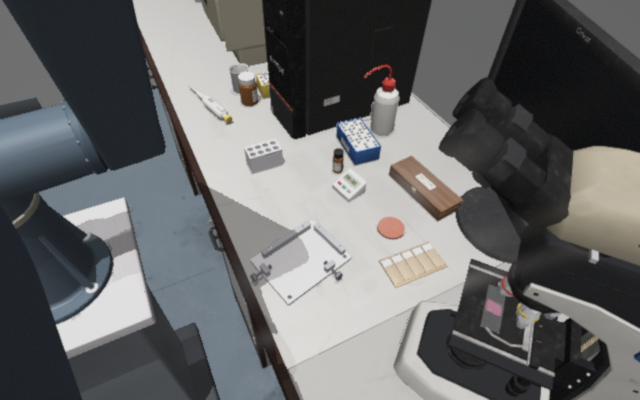

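View pics/side0.png

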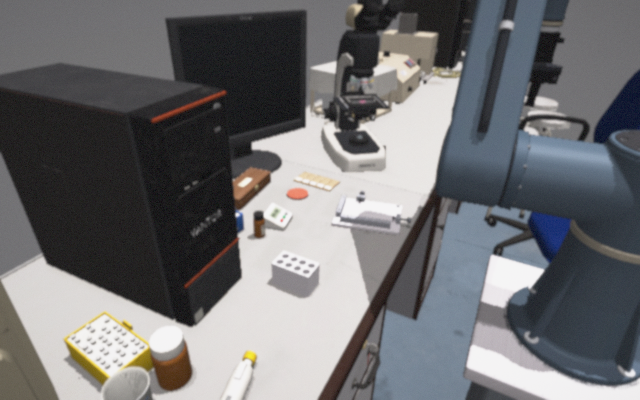

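The scene view shows the block near (264,155), the nest near (300,262) with the rails meeting near (313,224), the timer at (349,185), the bottle at (338,161) and the petri dish at (391,228). Next I'll zoom in on the block and nest.

Run:
```python
from h import *
a=cv2.imread('pics/scene0.png'); 
b=cv2.resize(a[125:175,230:300],None,fx=5.5,fy=5.5,interpolation=3); n=cv2.resize(a[210:310,240:365],None,fx=5.5,fy=5.5,interpolation=3)[:600]
cv2.imwrite('pics/n1.png',n)
w=np.zeros((575,800,3),np.uint8); w[:275,:385]=b; w[:275,400:800]=cv2.resize(cv2.imread('pics/side0.png')[245:300,260:340],(400,275),interpolation=3)
wr=cv2.imread('pics/wrist0.png'); w[275:575,:480]=cv2.resize(wr,(480,300)); cv2.imwrite('pics/b1.png',w)
c=grab('scene')
for u,v in[(313,224),(255,262),(350,258),(290,300)]: print(ray(c,u,v,.01).round(3))
print(ray(c,264,148,.05).round(3))
```

```text
[ 0.495 -0.106  0.01 ]
[ 0.352 -0.142  0.01 ]
[ 0.524 -0.214  0.01 ]
[ 0.381 -0.245  0.01 ]
[0.476 0.121 0.05 ]
```

View pics/n1.png

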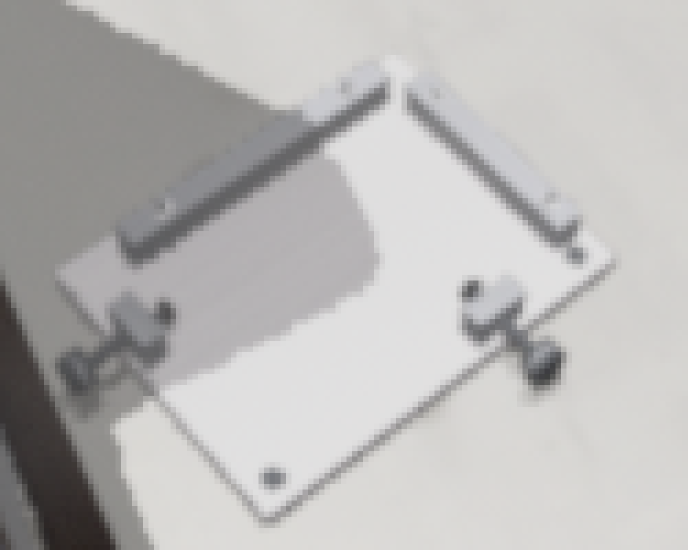

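View pics/b1.png

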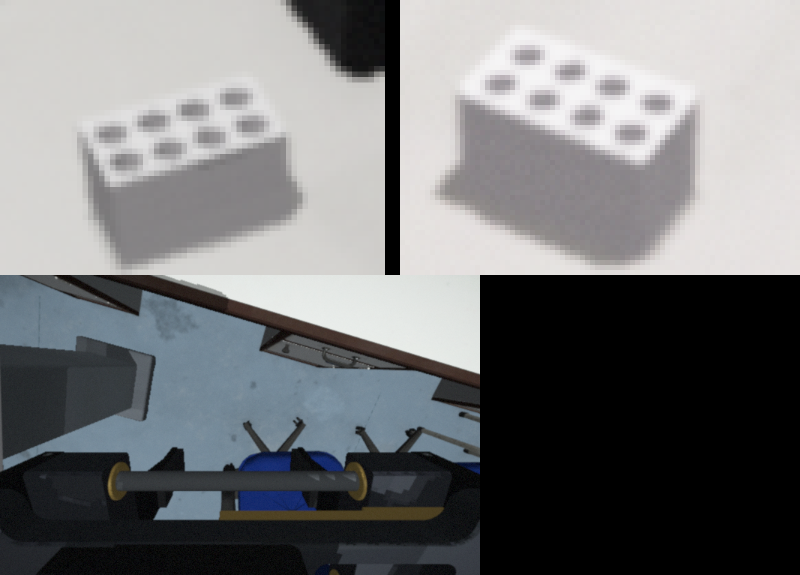

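The nest crop shows the long stop's floor line from about (135,262) to (388,100), the end stop's from about (408,105) to (560,240), and the plate corners. The block crops show all eight wells. The wrist camera sees only the floor so far.

Run:
```python
from h import *
c=grab('scene');s=grab('side')
for nm,cam,off,k,pts in[('scene',c,(230,125),5.5,[(111,133),(153,120),(194,109),(235,97),(127,161),(170,148),(210,136),(250,125)]),('side',s,(260,245),5,[(127,55),(171,70),(213,86),(257,103),(100,83),(143,99),(188,116),(231,132)])]:
    P=np.array([ray(cam,u/k+off[0],v/k+off[1],.05) for u,v in pts]); d=P[[3,7]].mean(0)-P[[0,4]].mean(0)
    print(nm,P.mean(0).round(4),np.degrees(np.arctan2(d[1],d[0])),np.linalg.norm(d))
g=lambda u,v,z=.01: ray(c,u/5.5+240,v/5.5+210,z)[:2]
L=[g(135,262),g(388,100)];E=[g(408,105),g(560,240)]
ang=lambda a,b:np.degrees(np.arctan2(*(b-a)[::-1]))
print('long',ang(*L),np.linalg.norm(L[1]-L[0]),'end',ang(*E),np.linalg.norm(E[1]-E[0]))
t=np.linalg.solve(np.c_[L[1]-L[0],-(E[1]-E[0])],E[0]-L[0]); print('corner',L[0]+t[0]*(L[1]-L[0]))
Q=[g(57,275),g(265,520),g(615,262),g(395,55)];print(np.round(Q,3),np.mean(Q,0))
print([ang(Q[0],Q[3]),ang(Q[1],Q[2]),ang(Q[1],Q[0]),ang(Q[2],Q[3])])
for n,u,v in[('timer',349,185),('bottle',338,170)]:print(n,ray(c,u,v,.01).round(3))
```

```text
scene [0.4739 0.1211 0.05  ] -0.526341844731602 0.056295789135717575
side [0.4743 0.1264 0.05  ] 179.19968189750008 0.05719585570649118
long 13.283748697835902 0.11631341911902902 end -74.04020862856386 0.08201473002948129
corner [ 0.48955463 -0.11247021]
[[ 0.345 -0.133]
 [ 0.374 -0.252]
 [ 0.527 -0.215]
 [ 0.498 -0.095]] [ 0.43607002 -0.17364856]
[np.float64(14.202100973772847), np.float64(13.735268316636745), np.float64(103.54962213421409), np.float64(103.90090117297267)]
timer [ 0.62  -0.038  0.01 ]
bottle [0.621 0.016 0.01 ]
```

arm_command:
  delta_rot:
    - [0,0,4]
    - [0,0,9]
    - [0,0,15]
    - [0,0,15]
    - [0,0,15]
    - [0,0,15]
    - [0,0,15]
    - [0,0,15]
    - [0,0,15]
    - [0,0,15]
    - [0,0,15]
    - [0,0,15]
  delta_pos:
    - [0.02,-0.023,0]
    - [0.045,-0.053,0]
    - [0.075,-0.088,0]
    - [0.105,-0.122,0]
    - [0.135,-0.157,0]
    - [0.165,-0.192,0]
    - [0.195,-0.227,0]
    - [0.225,-0.262,0]
    - [0.255,-0.297,0]
    - [0.285,-0.331,0]
    - [0.305,-0.355,0]
    - [0.313,-0.364,0]
  gripper: [-1,-1,-1,-1,-1,-1,-1,-1,-1,-1,-1,-1]

```text
time: 1.3
position: [0.3704, -0.1682, 0.2228]
tool_rot: [1.0, 0.001, 0.0, -0.0]
ft_force: [-0.2, 0.0, -0.4]
grip_width: 0.0871
grip_force: 0.0
```

arm_command:
  delta_rot:
    - [0,0,0]
    - [0,0,0]
  delta_pos:
    - [0,0,0]
    - [0,0,0]
  gripper: [-1,-1]

```text
time: 1.47
position: [0.3705, -0.1691, 0.2227]
tool_rot: [1.0, 0.003, 0.0, 0.0]
ft_force: [0.2, -0.0, -0.5]
grip_width: 0.0872
grip_force: 0.0
```

Run:
```python
from h import *
c=grab('wrist','w1.png'); o=status.get_obs(); print(o['position'],R.from_quat(o['tool_rot']).as_matrix().round(3),c['pose'].round(3))
s=grab('scene'); 
for u,v in[(300,137),(277,117)]: print('tower',ray(s,u,v,0).round(3))
```

```text
[ 0.37046402 -0.17055205  0.22279109] [[ 1.     0.003  0.001]
 [ 0.003 -1.    -0.001]
 [ 0.     0.001 -1.   ]] [[ 0.007 -0.962 -0.272  0.444]
 [-1.    -0.007 -0.003 -0.17 ]
 [ 0.002  0.272 -0.962  0.386]
 [ 0.     0.     0.     1.   ]]
tower [0.596 0.178 0.   ]
tower [0.574 0.284 0.   ]
```

View pics/w1.png

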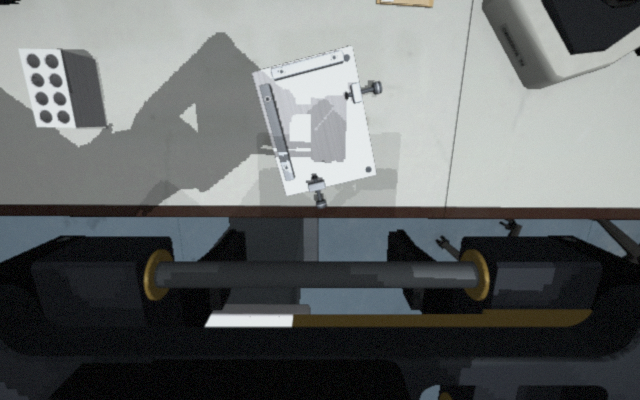

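The wrist view shows the nest at about (255–375, 48–195), with the long stop along its left side and the end stop on top. The block's top face is at (20–78, 49–127). I'll enlarge the nest.

Run:
```python
from h import *
a=cv2.imread('pics/w1.png'); w=np.zeros((600,800,3),np.uint8)
n=cv2.resize(a[40:160,245:365],None,fx=5,fy=5,interpolation=3); w[:,:600]=n
w[:400,600:]=cv2.resize(a[35:135,10:60],None,fx=4,fy=4,interpolation=3)
cv2.imwrite('pics/n2.png',w)
c=grab('wrist')
P=np.array([ray(c,u,v,.05) for u,v in[(33,61),(51,60),(37,79),(55,78),(41,98),(60,98),(45,116),(65,116)]]); print(P.mean(0)); d=P[6:].mean(0)-P[:2].mean(0);print(np.degrees(np.arctan2(d[1],d[0])),np.linalg.norm(d))
```

```text
[0.47598317 0.11990032 0.05      ]
179.96823981251168 0.05679249419225887
```

View pics/n2.png

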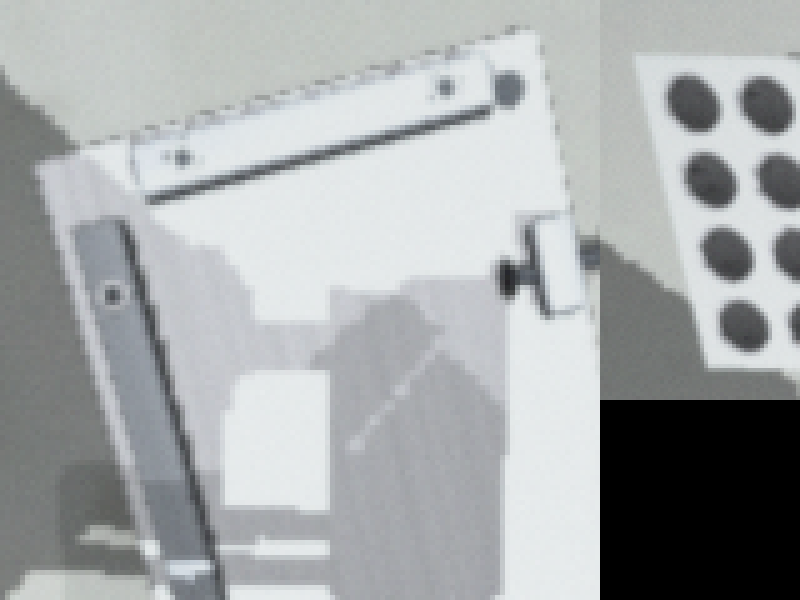

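The enlarged view puts the long stop's floor line at about (130,222)–(224,600), the end stop's at about (150,203)–(492,111), and the plate corners at (38,162) and (537,32).

Run:
```python
from h import *
c=grab('wrist')
g=lambda u,v,z=.01: ray(c,u/5+245,v/5+40,z)[:2]
ang=lambda a,b:np.degrees(np.arctan2(*(b-a)[::-1]))
L=[g(224,600),g(130,222)];E=[g(150,203),g(492,111)]
t=np.linalg.solve(np.c_[L[1]-L[0],-(E[1]-E[0])],E[0]-L[0]); K=L[0]+t[0]*(L[1]-L[0]); print('corner',K,ang(*L),ang(*E),np.linalg.norm(E[1]-E[0]))
A,B=g(38,162),g(537,32); print(A,B,ang(A,B),np.linalg.norm(A-B))
th=np.radians(13.7);x=np.array([np.cos(th),np.sin(th)]);y=np.array([-x[1],x[0]])
print('corner from plate',A-22*x/1e3-24.5*y/1e3, B-22*x/1e3+100.5*y/1e3)
print('seat',K-.040*x-.022*y)
```

```text
corner [ 0.48818433 -0.11774844] 12.686263395279376 -76.01372974069672 0.08523633925800209
[ 0.49877043 -0.0967399 ] [ 0.52729535 -0.21633594] -76.5849872335726 0.12295074344862311
corner from plate [ 0.48319889 -0.12575329] [ 0.48211903 -0.1239057 ]
seat [ 0.4545328  -0.14859605]
```

arm_command:
  delta_rot:
    - [0,0,0]
    - [0,0,0]
    - [0,0,0.5]
    - [0,0,0.5]
    - [0,0,0.5]
    - [0,0,0.5]
    - [0,0,0.5]
    - [0,0,0.5]
    - [0,0,0.5]
    - [0,0,0.5]
    - [0,0,0.5]
    - [0,0,0.5]
  delta_pos:
    - [0.007,-0.02,0]
    - [0.018,-0.05,0]
    - [0.03,-0.083,0]
    - [0.042,-0.116,0]
    - [0.054,-0.15,0]
    - [0.066,-0.184,0.01]
    - [0.078,-0.218,0.03]
    - [0.09,-0.25,0.05]
    - [0.1,-0.278,0.07]
    - [0.105,-0.292,0.09]
    - [0.105,-0.292,0.105]
    - [0.105,-0.292,0.11]
  gripper: [-1,-1,-1,-1,-1,-1,-1,-1,-1,-1,-1,-1]

```text
time: 2.67
position: [0.4743, 0.1208, 0.1102]
tool_rot: [1.0, -0.004, -0.002, 0.0]
ft_force: [-0.8, -0.1, 0.2]
grip_width: 0.087
grip_force: 0.0
```

arm_command:
  delta_rot:
    - [0,0,0]
    - [0,0,0]
    - [0,0,0]
    - [0,0,0]
    - [0,0,0]
    - [0,0,0]
  delta_pos:
    - [0,0,0.02]
    - [0,0,0.045]
    - [0,0,0.067]
    - [0,0,0.082]
    - [0,0,0.089]
    - [0,0,0.089]
  gripper: [-1,-1,-1,-1,-1,-1]

```text
time: 3.17
position: [0.4746, 0.12, 0.0226]
tool_rot: [1.0, -0.005, -0.001, 0.0]
ft_force: [-0.9, 0.3, 0.1]
grip_width: 0.0872
grip_force: 0.0
```

arm_command:
  delta_rot:
    - [0,0,0]
    - [0,0,0]
    - [0,0,0]
    - [0,0,0]
    - [0,0,0]
    - [0,0,0]
    - [0,0,0]
    - [0,0,0]
  delta_pos:
    - [0,0,0]
    - [0,0,0]
    - [0,0,0]
    - [0,0,0]
    - [0,0,0]
    - [0,0,0]
    - [0,0,0]
    - [0,0,0]
  gripper: [0.2,0.2,0.4,0.6,1,1,1,1]
  grip_force: 25

```text
time: 3.83
position: [0.4749, 0.1218, 0.0238]
tool_rot: [1.0, -0.004, 0.0, -0.0]
ft_force: [0.5, 2.0, 3.1]
grip_width: 0.0438
grip_force: 25.0
```

arm_command:
  delta_rot:
    - [0,0,0]
    - [0,0,0]
    - [0,0,0]
    - [0,0,0]
    - [0,0,0]
    - [0,0,0]
  delta_pos:
    - [0,0,-0.01]
    - [0,0,-0.03]
    - [0,0,-0.055]
    - [0,0,-0.072]
    - [0,0,-0.08]
    - [0,0,-0.08]
  gripper: [1,1,1,1,1,1]

```text
time: 4.33
position: [0.4758, 0.1214, 0.1053]
tool_rot: [1.0, -0.004, 0.002, 0.0]
ft_force: [0.3, 0.8, -3.2]
grip_width: 0.0436
grip_force: 25.0
```

arm_command:
  delta_rot:
    - [0,0,0]
    - [0,0,-1]
    - [0,0,-3]
    - [0,0,-5]
    - [0,0,-7]
    - [0,0,-9]
    - [0,0,-11]
    - [0,0,-13]
    - [0,0,-14.2]
    - [0,0,-14.2]
    - [0,0,-14.2]
    - [0,0,-14.2]
  delta_pos:
    - [-0.001,0.01,0]
    - [-0.003,0.03,0]
    - [-0.006,0.06,0]
    - [-0.01,0.095,0]
    - [-0.014,0.13,0]
    - [-0.018,0.165,0]
    - [-0.022,0.2,0]
    - [-0.025,0.232,0]
    - [-0.028,0.26,0]
    - [-0.03,0.28,0]
    - [-0.031,0.291,0]
    - [-0.031,0.291,0]
  gripper: [1,1,1,1,1,1,1,1,1,1,1,1]

```text
time: 5.33
position: [0.441, -0.1717, 0.1026]
tool_rot: [0.993, 0.118, -0.0, -0.0]
ft_force: [0.9, 0.8, -2.4]
grip_width: 0.044
grip_force: 25.0
```

Run:
```python
from h import *
c=grab('wrist','w2.png');s=grab('scene');d=grab('side')
w=np.zeros((600,800,3),np.uint8); w[:300,:480]=cv2.resize(c['pixels'][60:360,80:560],(480,300))
w[300:,:400]=cv2.resize(s['pixels'][190:310,230:390],(400,300),interpolation=3); w[300:,400:]=cv2.resize(d['pixels'][150:255,300:440],(400,300),interpolation=3)
cv2.imwrite('pics/m2.png',w); o=status.get_obs(); print(o['position'],o['tool_rot'],o['ft_force'],o['moment'],o['grip_force'],o['grip_width'])
```

```text
[ 0.44049866 -0.16788866  0.10289762] [ 0.99278268  0.1199171  -0.00105765 -0.00114919] [ 0.19470413  0.08934728 -3.46656927] [ 0.03852439  0.01668074 -0.01969909] 24.99982925830409 0.043835616175509115
```

View pics/m2.png

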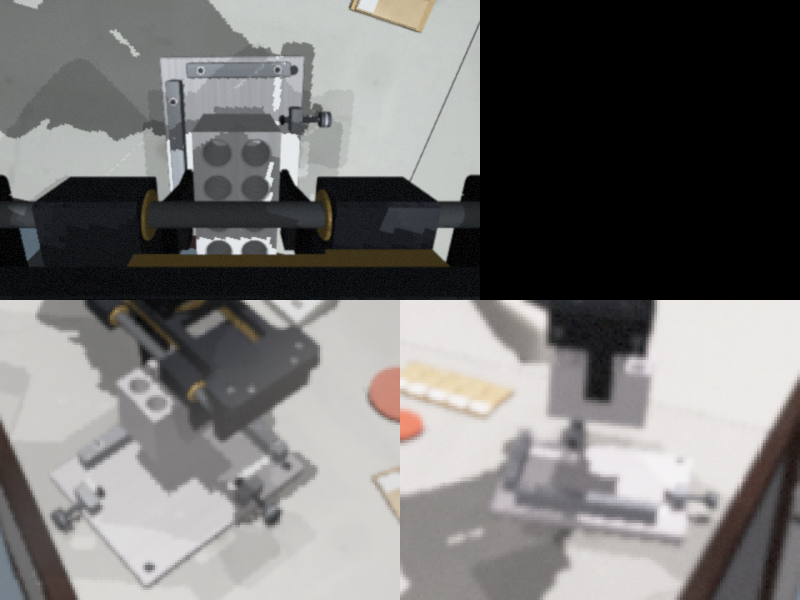

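The composite shows the block held upright over the nest, with the rails square to the hand and both stops clear ahead and to the left. Lowering it now.

arm_command:
  delta_rot:
    - [0,0,0]
    - [0,0,0]
    - [0,0,0]
    - [0,0,0]
    - [0,0,0]
    - [0,0,0]
  delta_pos:
    - [0,0,0.012]
    - [0,0,0.032]
    - [0,0,0.05]
    - [0,0,0.061]
    - [0,0,0.065]
    - [0,0,0.065]
  gripper: [1,1,1,1,1,1]

```text
time: 5.98
position: [0.4408, -0.1675, 0.0377]
tool_rot: [0.993, 0.121, -0.001, -0.001]
ft_force: [0.5, 1.0, -1.8]
grip_width: 0.0437
grip_force: 25.0
```

arm_command:
  delta_rot:
    - [0,0,0]
    - [0,0,0]
    - [0,0,0]
    - [0,0,0]
  delta_pos:
    - [0,0,0.001]
    - [0,0,0.002]
    - [0,0,0.002]
    - [0,0,0.002]
  gripper: [1,1,1,1]

```text
time: 6.32
position: [0.4419, -0.1695, 0.0371]
tool_rot: [0.993, 0.12, 0.0, 0.0]
ft_force: [0.5, -0.1, -3.5]
grip_width: 0.0436
grip_force: 25.0
```

arm_command:
  delta_rot:
    - [0,0,0]
    - [0,0,0]
    - [0,0,0]
    - [0,0,0]
  delta_pos:
    - [0,0,0.001]
    - [0,0,0.0015]
    - [0,0,0.0015]
    - [0,0,0.0015]
  gripper: [1,1,1,1]

```text
time: 6.65
position: [0.4415, -0.1694, 0.0351]
tool_rot: [0.993, 0.12, 0.0, 0.0]
ft_force: [0.5, -0.0, -2.6]
grip_width: 0.044
grip_force: 25.0
```

arm_command:
  delta_rot:
    - [0,0,0]
    - [0,0,0]
    - [0,0,0]
    - [0,0,0]
  delta_pos:
    - [0,0,0.001]
    - [0,0,0.001]
    - [0,0,0.001]
    - [0,0,0.001]
  gripper: [1,1,1,1]

```text
time: 6.98
position: [0.4415, -0.1693, 0.034]
tool_rot: [0.993, 0.12, -0.0, -0.0]
ft_force: [0.2, 0.0, -3.3]
grip_width: 0.0439
grip_force: 25.0
```

arm_command:
  delta_rot:
    - [0,0,0]
    - [0,0,0]
    - [0,0,0]
    - [0,0,0]
  delta_pos:
    - [0,0,0.0007]
    - [0,0,0.0007]
    - [0,0,0.0007]
    - [0,0,0.0007]
  gripper: [1,1,1,1]

```text
time: 7.32
position: [0.4416, -0.1694, 0.0339]
tool_rot: [0.993, 0.12, 0.0, 0.0]
ft_force: [-1.3, 1.7, 5.8]
grip_width: 0.0439
grip_force: 25.0
```

```bash
python3 -c "
from h import *
o=status.get_obs();print(o['ft_force'],o['position'],o['moment'])"
```

```text
[-1.29874688  1.74249273  5.84247166] [ 0.44156282 -0.16937271  0.03385157] [ 0.19205843  0.18289631 -0.01558627]
```

arm_command:
  delta_rot:
    - [0,0,0]
    - [0,0,0]
    - [0,0,0]
    - [0,0,0]
    - [0,0,0]
    - [0,0,0]
    - [0,0,0]
  delta_pos:
    - [0,0,-0.0006]
    - [0.001,-0.001,-0.0006]
    - [0.003,-0.003,-0.0006]
    - [0.005,-0.005,-0.0006]
    - [0.007,-0.007,-0.0006]
    - [0.008,-0.008,-0.0006]
    - [0.008,-0.008,-0.0006]
  gripper: [1,1,1,1,1,1,1]

```text
time: 7.9
position: [0.4478, -0.1592, 0.0339]
tool_rot: [0.993, 0.12, 0.0, -0.0]
ft_force: [0.9, 1.5, -0.8]
grip_width: 0.0438
grip_force: 25.0
```

arm_command:
  delta_rot:
    - [0,0,0]
    - [0,0,0]
    - [0,0,0]
    - [0,0,0]
    - [0,0,0]
  delta_pos:
    - [0,-0.0005,0]
    - [0,-0.001,0]
    - [0,-0.0015,0]
    - [0,-0.002,0]
    - [0,-0.002,0]
  gripper: [1,1,1,1,1]

```text
time: 8.32
position: [0.4467, -0.1575, 0.0339]
tool_rot: [0.993, 0.12, -0.0, -0.0]
ft_force: [0.7, -0.3, -3.3]
grip_width: 0.0438
grip_force: 25.0
```

```bash
cat > st.py <<'E'
from h import *
o=status.get_obs(); M=R.from_quat(o['tool_rot']).as_matrix()
print('t',round(o['time'],2),'pos',o['position'].round(4) if hasattr(o['position'],'round') else o['position'],'F_tool',(M.T@np.array(o['ft_force'])).round(2),'M_tool',(M.T@np.array(o['moment'])).round(3),'yaw',R.from_quat(o['tool_rot']).as_rotvec().round(3),M[:,0].round(4),o['grip_force'])
E
python3 st.py
```

```text
t 8.32 pos [ 0.4467 -0.1575  0.0339] F_tool [0.62 0.48 3.33] M_tool [ 0.026  0.065 -0.031] yaw [-3.119e+00 -3.760e-01  1.000e-03] [ 9.713e-01  2.377e-01 -3.000e-04] 24.99951410922222
```

arm_command:
  delta_rot:
    - [0,0,0]
    - [0,0,0]
    - [0,0,0]
    - [0,0,0]
    - [0,0,0]
  delta_pos:
    - [0,-0.0005,0]
    - [0,-0.001,0]
    - [0,-0.0015,0]
    - [0,-0.002,0]
    - [0,-0.002,0]
  gripper: [1,1,1,1,1]

```text
time: 8.73
position: [0.4462, -0.1556, 0.0339]
tool_rot: [0.993, 0.12, -0.0, -0.0]
ft_force: [-0.6, -0.1, -2.2]
grip_width: 0.0437
grip_force: 25.0
```

arm_command:
  delta_rot:
    - [0,0,0]
    - [0,0,0]
    - [0,0,0]
    - [0,0,0]
  delta_pos:
    - [0,-0.0005,0]
    - [0,-0.001,0]
    - [0,-0.001,0]
    - [0,-0.001,0]
  gripper: [1,1,1,1]

```text
time: 9.07
position: [0.4462, -0.1548, 0.0339]
tool_rot: [0.993, 0.12, -0.0, -0.0]
ft_force: [0.3, -0.4, -2.9]
grip_width: 0.0435
grip_force: 25.0
```

```bash
python3 st.py
```

```text
t 9.07 pos [ 0.4462 -0.1548  0.0339] F_tool [0.2  0.46 2.95] M_tool [ 0.024  0.058 -0.007] yaw [-3.119 -0.376  0.   ] [ 9.713e-01  2.379e-01 -1.000e-04] 24.999668049858883
```

arm_command:
  delta_rot:
    - [0,0,0]
    - [0,0,0]
    - [0,0,0]
    - [0,0,0]
  delta_pos:
    - [0,-0.0005,0]
    - [0,-0.001,0]
    - [0,-0.001,0]
    - [0,-0.001,0]
  gripper: [1,1,1,1]

```text
time: 9.4
position: [0.4459, -0.1538, 0.0339]
tool_rot: [0.993, 0.12, -0.0, -0.0]
ft_force: [-0.5, -0.1, -2.8]
grip_width: 0.0437
grip_force: 25.0
```

arm_command:
  delta_rot:
    - [0,0,0]
    - [0,0,0]
    - [0,0,0]
    - [0,0,0]
  delta_pos:
    - [0.001,0,0]
    - [0.002,0,0]
    - [0.003,0,0]
    - [0.003,0,0]
  gripper: [1,1,1,1]

```text
time: 9.73
position: [0.4493, -0.1532, 0.034]
tool_rot: [0.993, 0.12, 0.0, 0.0]
ft_force: [-0.1, -0.1, -3.2]
grip_width: 0.0439
grip_force: 25.0
```

```bash
python3 st.py
```

```text
t 9.73 pos [ 0.4493 -0.1532  0.034 ] F_tool [-0.15  0.12  3.23] M_tool [ 0.016  0.02  -0.049] yaw [3.119e+00 3.760e-01 1.000e-03] [9.713e-01 2.379e-01 4.000e-04] 24.99976904131472
```

arm_command:
  delta_rot:
    - [0,0,0]
    - [0,0,0]
    - [0,0,0]
    - [0,0,0]
  delta_pos:
    - [0,-0.0005,0]
    - [0,-0.001,0]
    - [0,-0.001,0]
    - [0,-0.001,0]
  gripper: [1,1,1,1]

```text
time: 10.07
position: [0.4486, -0.1521, 0.0339]
tool_rot: [0.993, 0.12, -0.0, -0.0]
ft_force: [-0.0, 0.1, -2.3]
grip_width: 0.0438
grip_force: 25.0
```

arm_command:
  delta_rot:
    - [0,0,0]
    - [0,0,0]
    - [0,0,0]
    - [0,0,0]
  delta_pos:
    - [0,-0.0005,0]
    - [0,-0.001,0]
    - [0,-0.001,0]
    - [0,-0.001,0]
  gripper: [1,1,1,1]

```text
time: 10.4
position: [0.4484, -0.1511, 0.0339]
tool_rot: [0.993, 0.12, -0.0, -0.0]
ft_force: [0.1, -0.4, -3.4]
grip_width: 0.0443
grip_force: 25.0
```

```bash
python3 st.py
```

```text
t 10.4 pos [ 0.4484 -0.1511  0.0339] F_tool [0.05 0.43 3.44] M_tool [-0.013 -0.021 -0.028] yaw [-3.119 -0.376  0.   ] [ 0.9713  0.2378 -0.    ] 24.99966818606481
```

arm_command:
  delta_rot:
    - [0,0,0]
    - [0,0,0]
    - [0,0,0]
    - [0,0,0]
  delta_pos:
    - [0,-0.0005,0]
    - [0,-0.001,0]
    - [0,-0.001,0]
    - [0,-0.001,0]
  gripper: [1,1,1,1]

```text
time: 10.73
position: [0.4481, -0.1502, 0.0339]
tool_rot: [0.993, 0.12, -0.0, -0.0]
ft_force: [0.0, -0.5, -2.8]
grip_width: 0.0439
grip_force: 25.0
```

arm_command:
  delta_rot:
    - [0,0,0]
    - [0,0,0]
    - [0,0,0]
    - [0,0,0]
  delta_pos:
    - [0,-0.0005,0]
    - [0,-0.001,0]
    - [0,-0.001,0]
    - [0,-0.001,0]
  gripper: [1,1,1,1]

```text
time: 11.07
position: [0.4479, -0.1492, 0.0339]
tool_rot: [0.993, 0.12, -0.0, -0.0]
ft_force: [-1.0, -0.0, -2.6]
grip_width: 0.044
grip_force: 25.0
```

```bash
python3 st.py
```

```text
t 11.07 pos [ 0.4479 -0.1492  0.0339] F_tool [-0.95 -0.23  2.64] M_tool [ 0.009 -0.012 -0.004] yaw [-3.119 -0.376  0.   ] [ 0.9713  0.2378 -0.    ] 24.999817991629243
```

arm_command:
  delta_rot:
    - [0,0,0]
    - [0,0,0]
    - [0,0,0]
    - [0,0,0]
  delta_pos:
    - [0,-0.0005,0]
    - [0,-0.001,0]
    - [0,-0.001,0]
    - [0,-0.001,0]
  gripper: [1,1,1,1]

```text
time: 11.4
position: [0.4477, -0.1482, 0.0339]
tool_rot: [0.993, 0.12, -0.0, -0.0]
ft_force: [0.4, 0.4, -2.6]
grip_width: 0.0439
grip_force: 25.0
```

arm_command:
  delta_rot:
    - [0,0,0]
    - [0,0,0]
    - [0,0,0]
    - [0,0,0]
  delta_pos:
    - [0,-0.0005,0]
    - [0,-0.001,0]
    - [0,-0.001,0]
    - [0,-0.001,0]
  gripper: [1,1,1,1]

```text
time: 11.73
position: [0.4475, -0.1473, 0.034]
tool_rot: [0.993, 0.12, -0.0, 0.0]
ft_force: [1.1, -0.3, -4.4]
grip_width: 0.0441
grip_force: 25.0
```

```bash
python3 st.py
```

```text
t 11.73 pos [ 0.4475 -0.1473  0.034 ] F_tool [1.04 0.57 4.39] M_tool [-0.01   0.018 -0.032] yaw [ 3.119  0.376 -0.   ] [ 0.9713  0.2379 -0.    ] 24.99982683104463
```

arm_command:
  delta_rot:
    - [0,0,0]
    - [0,0,0]
    - [0,0,0]
    - [0,0,0]
  delta_pos:
    - [0,-0.0005,0]
    - [0,-0.001,0]
    - [0,-0.001,0]
    - [0,-0.001,0]
  gripper: [1,1,1,1]

```text
time: 12.07
position: [0.4472, -0.1463, 0.034]
tool_rot: [0.993, 0.12, -0.0, -0.0]
ft_force: [-0.1, 1.3, -3.6]
grip_width: 0.0438
grip_force: 25.0
```

arm_command:
  delta_rot:
    - [0,0,0]
    - [0,0,0]
    - [0,0,0]
    - [0,0,0]
  delta_pos:
    - [0,-0.0005,0]
    - [0,-0.001,0]
    - [0,-0.001,0]
    - [0,-0.001,0]
  gripper: [1,1,1,1]

```text
time: 12.4
position: [0.447, -0.1453, 0.0339]
tool_rot: [0.993, 0.12, -0.0, -0.0]
ft_force: [0.1, -0.1, -1.8]
grip_width: 0.0439
grip_force: 25.0
```

```bash
python3 st.py
python3 - <<'E'
from h import *
s=grab('scene');d=grab('side');c=grab('wrist')
w=np.zeros((600,800,3),np.uint8); w[:300,:480]=cv2.resize(c['pixels'][60:260,160:480],(480,300))
w[300:,:400]=cv2.resize(s['pixels'][200:290,240:360],(400,300),interpolation=3); w[300:,400:]=cv2.resize(d['pixels'][180:240,325:405],(400,300),interpolation=3)
cv2.imwrite('pics/m3.png',w)
E
```

```text
t 12.4 pos [ 0.447  -0.1453  0.0339] F_tool [0.07 0.07 1.76] M_tool [ 0.04  -0.041 -0.011] yaw [-3.119 -0.376  0.   ] [ 9.713e-01  2.378e-01 -1.000e-04] 24.99959130305797
```

View pics/m3.png

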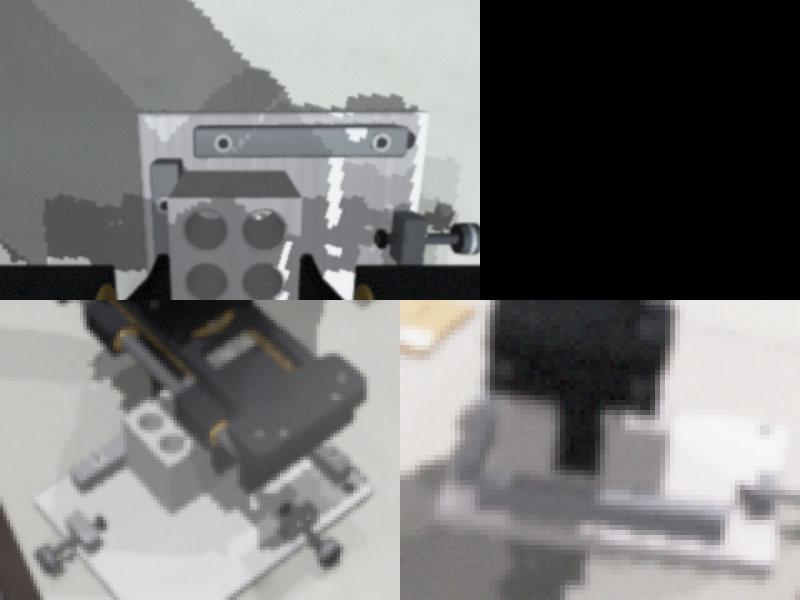

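The wrist panel shows the block's left side almost touching the long stop (x≈180) and its front edge about 5 mm short of the end stop. It looks upright and square.

arm_command:
  delta_rot:
    - [0,0,0]
    - [0,0,0]
    - [0,0,0]
    - [0,0,0]
  delta_pos:
    - [0,-0.0005,0]
    - [0,-0.001,0]
    - [0,-0.001,0]
    - [0,-0.001,0]
  gripper: [1,1,1,1]

```text
time: 12.88
position: [0.4472, -0.1451, 0.034]
tool_rot: [0.993, 0.12, 0.0, 0.001]
ft_force: [-1.4, -3.3, -3.5]
grip_width: 0.0437
grip_force: 25.0
```

arm_command:
  delta_rot:
    - [0,0,0]
    - [0,0,0]
    - [0,0,0]
    - [0,0,0]
  delta_pos:
    - [0,-0.0005,0]
    - [0,-0.0007,0]
    - [0,-0.0007,0]
    - [0,-0.0007,0]
  gripper: [1,1,1,1]

```text
time: 13.22
position: [0.4472, -0.145, 0.034]
tool_rot: [0.993, 0.121, 0.001, 0.001]
ft_force: [-1.5, -6.8, -4.4]
grip_width: 0.0442
grip_force: 25.0
```

```bash
python3 st.py
```

```text
t 13.22 pos [ 0.4472 -0.145   0.034 ] F_tool [-3.07  6.24  4.36] M_tool [-1.138 -0.553 -0.323] yaw [3.116e+00 3.790e-01 2.000e-03] [9.709e-01 2.394e-01 8.000e-04] 25.010903067304753
```

arm_command:
  delta_rot:
    - [0,0,0]
    - [0,0,0]
    - [0,0,0]
    - [0,0,0]
    - [0,0,0]
  delta_pos:
    - [0,0.001,0]
    - [0.001,0.001,0]
    - [0.002,0.001,0]
    - [0.003,0.001,0]
    - [0.003,0.001,0]
  gripper: [1,1,1,1,1]

```text
time: 13.63
position: [0.4503, -0.1443, 0.034]
tool_rot: [0.993, 0.12, 0.0, 0.0]
ft_force: [-0.5, -4.3, -3.3]
grip_width: 0.0441
grip_force: 25.0
```

arm_command:
  delta_rot:
    - [0,0,0]
    - [0,0,0]
    - [0,0,0]
    - [0,0,0]
  delta_pos:
    - [0.0005,0,0]
    - [0.001,0,0]
    - [0.001,0,0]
    - [0.001,0,0]
  gripper: [1,1,1,1]

```text
time: 13.97
position: [0.4511, -0.1441, 0.034]
tool_rot: [0.993, 0.12, 0.0, 0.0]
ft_force: [-1.5, -5.1, -4.1]
grip_width: 0.044
grip_force: 25.0
```

```bash
python3 st.py
```

```text
t 13.97 pos [ 0.4511 -0.1441  0.034 ] F_tool [-2.65  4.57  4.15] M_tool [-0.964 -0.451 -0.235] yaw [3.118e+00 3.770e-01 1.000e-03] [9.711e-01 2.385e-01 4.000e-04] 25.008023712434806
```

arm_command:
  delta_rot:
    - [0,0,0]
    - [0,0,0]
    - [0,0,0]
    - [0,0,0]
  delta_pos:
    - [0.0005,0,0]
    - [0.001,0,0]
    - [0.001,0,0]
    - [0.001,0,0]
  gripper: [1,1,1,1]

```text
time: 14.3
position: [0.452, -0.1439, 0.034]
tool_rot: [0.993, 0.12, 0.0, 0.0]
ft_force: [-0.1, -4.6, -2.2]
grip_width: 0.0439
grip_force: 25.0
```

arm_command:
  delta_rot:
    - [0,0,0]
    - [0,0,0]
    - [0,0,0]
    - [0,0,0]
  delta_pos:
    - [0.0005,0,0]
    - [0.001,0,0]
    - [0.001,0,0]
    - [0.001,0,0]
  gripper: [1,1,1,1]

```text
time: 14.63
position: [0.4529, -0.1436, 0.034]
tool_rot: [0.993, 0.12, 0.0, 0.0]
ft_force: [-1.3, -5.3, -3.1]
grip_width: 0.0437
grip_force: 25.0
```

```bash
python3 st.py
```

```text
t 14.63 pos [ 0.4529 -0.1436  0.034 ] F_tool [-2.49  4.81  3.14] M_tool [-0.92  -0.424 -0.291] yaw [3.118e+00 3.770e-01 1.000e-03] [9.711e-01 2.386e-01 3.000e-04] 25.00793465122115
```

arm_command:
  delta_rot:
    - [0,0,0]
    - [0,0,0]
    - [0,0,0]
    - [0,0,0]
  delta_pos:
    - [0.0005,0,0]
    - [0.001,0,0]
    - [0.001,0,0]
    - [0.001,0,0]
  gripper: [1,1,1,1]

```text
time: 14.97
position: [0.4539, -0.1434, 0.034]
tool_rot: [0.993, 0.12, 0.0, 0.0]
ft_force: [-0.9, -5.6, -2.5]
grip_width: 0.0439
grip_force: 25.0
```

arm_command:
  delta_rot:
    - [0,0,0]
    - [0,0,0]
    - [0,0,0]
    - [0,0,0]
  delta_pos:
    - [0.0005,0,0]
    - [0.001,0,0]
    - [0.001,0,0]
    - [0.001,0,0]
  gripper: [1,1,1,1]

```text
time: 15.3
position: [0.4545, -0.1432, 0.034]
tool_rot: [0.993, 0.12, -0.0, 0.0]
ft_force: [-2.8, -6.6, -2.9]
grip_width: 0.0436
grip_force: 25.0
```

```bash
python3 st.py
```

```text
t 15.3 pos [ 0.4545 -0.1432  0.034 ] F_tool [-4.28  5.75  2.88] M_tool [-1.076 -0.66  -0.262] yaw [ 3.118  0.378 -0.   ] [ 9.710e-01  2.389e-01 -4.000e-04] 25.009624711819924
```

arm_command:
  delta_rot:
    - [0,0,-0.3]
    - [0,0,-0.6]
    - [0,0,-0.6]
    - [0,0,-0.6]
  delta_pos:
    - [0,0,0.0002]
    - [0,0,0.0004]
    - [0,0,0.0004]
    - [0,0,0.0004]
  gripper: [1,1,1,1]

```text
time: 15.63
position: [0.4545, -0.1432, 0.0339]
tool_rot: [0.992, 0.124, 0.0, 0.0]
ft_force: [-2.9, -6.8, -0.1]
grip_width: 0.0438
grip_force: 25.0
```

```bash
python3 st.py
```

```text
t 15.63 pos [ 0.4545 -0.1432  0.0339] F_tool [-4.53  5.89  0.06] M_tool [-1.002 -0.74   0.307] yaw [3.117 0.389 0.   ] [9.693e-01 2.458e-01 1.000e-04] 25.011485206196085
```

arm_command:
  delta_rot:
    - [0,0,0.3]
    - [0,0,0.3]
    - [0,0,0.3]
    - [0,0,0.3]
    - [0,0,0.3]
  delta_pos:
    - [0.0003,0,0]
    - [0.0006,-0.0002,0]
    - [0.0009,-0.0004,0]
    - [0.0009,-0.0004,0]
    - [0.0009,-0.0004,0]
  gripper: [1,1,1,1,1]

```text
time: 16.05
position: [0.4545, -0.1431, 0.0339]
tool_rot: [0.992, 0.123, -0.001, 0.0]
ft_force: [-5.2, -9.8, 1.4]
grip_width: 0.0433
grip_force: 25.0
```

```bash
python3 st.py
```

```text
t 16.05 pos [ 0.4545 -0.1431  0.0339] F_tool [-7.47  8.25 -1.41] M_tool [-1.422 -1.331  0.015] yaw [ 3.117e+00  3.850e-01 -2.000e-03] [ 0.97    0.2433 -0.0015] 25.00098495162092
```

arm_command:
  delta_rot:
    - [0,0,0]
    - [0,0,0]
    - [0,0,0]
    - [0,0,0]
    - [0,0,0]
    - [0,0,0]
    - [0,0,0]
    - [0,0,0]
  delta_pos:
    - [0.0003,0,0]
    - [0.0005,-0.0001,0]
    - [0.0005,-0.0001,0]
    - [0.0005,-0.0001,0]
    - [0.0005,-0.0001,0]
    - [0.0005,-0.0001,0]
    - [0.0005,-0.0001,0]
    - [0.0005,-0.0001,0]
  gripper: [1,1,1,1,1,1,1,1]

```text
time: 16.72
position: [0.4546, -0.1431, 0.0339]
tool_rot: [0.992, 0.123, -0.001, 0.0]
ft_force: [-7.1, -11.4, 1.9]
grip_width: 0.0439
grip_force: 25.0
```

```bash
python3 st.py
python3 - <<'E'
from h import *
s=grab('scene');d=grab('side');c=grab('wrist')
w=np.zeros((600,800,3),np.uint8); w[:300,:480]=cv2.resize(c['pixels'][60:260,160:480],(480,300))
w[300:,:400]=cv2.resize(s['pixels'][200:290,240:360],(400,300),interpolation=3); w[300:,400:]=cv2.resize(d['pixels'][180:240,325:405],(400,300),interpolation=3)
cv2.imwrite('pics/m4.png',w)
E
```

```text
t 16.72 pos [ 0.4546 -0.1431  0.0339] F_tool [-9.68  9.33 -1.84] M_tool [-1.67  -1.654  0.033] yaw [ 3.117e+00  3.850e-01 -3.000e-03] [ 0.9699  0.2435 -0.0023] 25.002483485732228
```

View pics/m4.png

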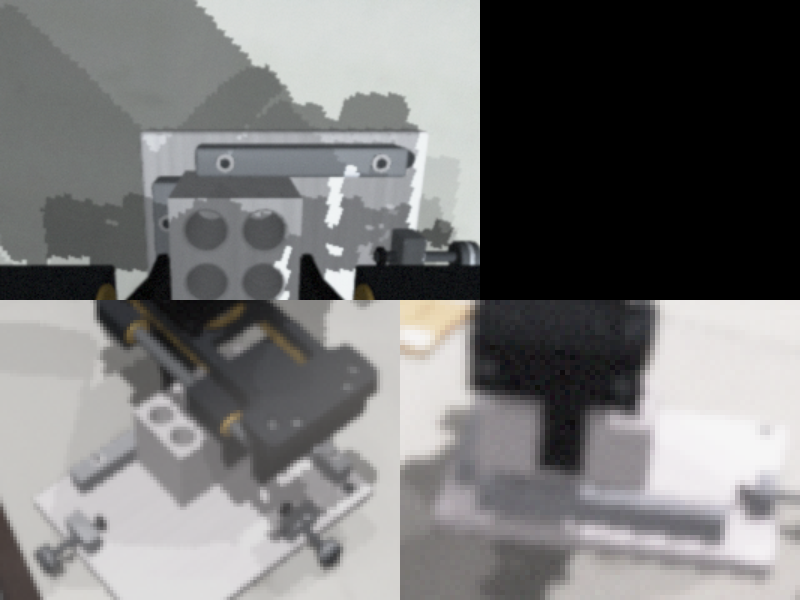

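The pictures show the block seated on the plate with its front edge against the end stop (row ~172) and its left side against the long stop. The hand feels about 9.5 N each way and almost no twisting moment. Handing in.

```bash
python3 -c "
from h import *
print(robot.hand_in())"
```

```text
the job is handed in; nothing more can be done
None
```

The block is in the nest corner, flush against both stops and still gripped at 25 N, with the hand pressing about 9.5 N each way (measured at the wrist); I handed the job in at about 17 s, and no verdict came back.

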